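# Lay the plaster mould down against the stop

## Robot

A 7-joint arm with a two-finger parallel gripper is mounted at the origin on the work surface. World frame = base frame: x ahead of the robot, y to its left, z up, the work surface at z = 0. Lengths are in m, angles in rad, forces in N, time in s.
With the tool pointing down it reaches from about 0.4 to 0.85 m from the base axis. Payload 10.4 kg.
Tool frame: the origin (TCP) lies at the very end of the fingers, on their centre line; the grasp point (between the pads) lies 19 mm behind it; y points along the fingers, z is the direction in which the jaws open and shut, and the axes are right-handed (so a half turn about y gives the same grasp; the last joint's range is limited). The gripper opens to 87 mm and grips with 3 to 60 N. Pads are 19 mm wide; open, the fingers measure 117 mm over their backs; the gripper's body (75 mm by 190 mm) begins 51 mm behind the grasp point.
Start: joints at [1.156, 0.332, -0.065, 1.46, 0.022, 1.35, -0.088], TCP at [0.239, -0.578, 0.223] pointing down, gripper open.
Joint ranges: [-2.6, 2.6], [-0.5, 2.12], [-1.47, 1.34], [0.16, 2.42], [-1.27, 4.41], [0.06, 2.06], [-2.6, 2.6]. Speed limits (rad/s): [2.22, 2.22, 2.79, 2.79, 3.14, 3.14, 3.14].

## Interface

Orientations are given as a unit quaternion [x, y, z, w].
In Python, from plant import monitor, viewer, robot gives the robot as it stands.
- The arm moves only by the shell command python3 -m crank 'ROWS'. ROWS is a JSON object of lists of equal length, an entry for each row: "gripper": the opening, from 0 (shut) to 1 (fully open); "translation": the shift along the tool's x, y, z in mm, a list of three; "spin": the turn about the tool's y in rad. In form: {"gripper": [gripper, ...], "translation": [[x, y, z], ...], "spin": [spin, ...]}. A call has exactly 10 rows; each row is the pose to reach, as a shift and turn from the pose measured when the call began, along the tool's axes at that moment; what a row does not reach only later rows make up. A row lasts 1/10 s, in which the tool goes at most 50 mm and 8.59 degrees, less where a joint would pass 70% of its speed; a pose out of reach is approached as far as the arm can. A call with a gripper value outside its range is refused whole. The fingers move at their own pace and stop on an object; the grip force is fixed at half the most. Time passes only in rows, so rows that repeat a pose let the fingers close, or fill a call up. It gives the time, the measured TCP pose, the force and the opening at its end, in the units of the state.
- monitor.read_state(): the state, without advancing time (a new reading comes with each control period).
- viewer.camera(name): name is "scene" or "side" or "wrist"; returns the picture (480x640x3 uint8, blue, green, red); there is no depth.
- viewer.get_calibration(name): a dict with "vertical_fov" (degrees; the focal length in pixels is half the picture's height over the tangent of half this angle, whatever the lens; pixels are square), "cx", "cy" (the principal point, pixels), "T" (4x4, takes a point from camera to world coordinates). Camera axes: x right, y down, z forward; pixel columns grow to the right and rows downward; lengths in m; the calibration is good to about 2 mm. A picture is of the moment at which its call begins: read the wrist's pose just before it. get_calibration takes no time and is no camera call; for the wrist camera it gives the pose at the moment of the call.
- robot.sign_off(): hands the job in, once; it reports no verdict.
The state is a dict: "t": time; "qpos": joint angles; "qd": joint speeds; "joint_torque": joint torques, N m; "position": TCP position; "eef_rot": TCP orientation; "force": force on the tool from outside, world axes, zero at the start; "torque": the same for the moment, N m; "opening": finger opening in m.
Only numpy, scipy, OpenCV 4.12 (cv2) and the standard library are available. Lean on these libraries where they do the work, as an engineer would, in place of code of your own. Each camera call takes 0.05 s, during which the arm holds its last target. There are 200 camera calls.

## Task

Tip the tall plaster mould that stands on the wooden board over onto its broad face, away from the board's end stop, and keep it supported with your fingers all the way down so that it lands gently: plaster chips if it is let fall even the last few centimetres. Then push it along the board, still flat and in line with it, until its foot end butts against the stop. Only push and support it with open or closed fingers, never squeeze it or lift it, leave everything else where it is, and finish clear of it.

Things in the scene. Friction and masses are not known exactly. Their poses are not given: they have to be found in the camera images.
- mould: white plaster block with two black straps, 76 (x) x 40 (y) x 180 mm (z, up at the start), 0.4-0.63 kg, evenly spread. Origin: centre of its underside (foot). Stands loose on the board, broad +y face 5-20 mm from the stop; tip it to its -y side, so the +y face ends on top. While a finger ahead carries the leaning head, the foot may slide back to the stop.
- mould_top (a point): centre of the mould's top face, where a round pour hole is drawn (180 mm above the origin)
- mould_edge (a point): middle of the lower edge of the mould's foot on its -y side, the edge about which it tips (20 mm to -y of the body's origin); it stays down on the board throughout
- board: fixed plywood board, 130 mm wide (x), 200 mm long (y, -90 to +110 mm), its top 45 mm above the table. Origin on the table. At its +y end a wooden wall, the stop, spans the width: inner face at y = +110 mm, top 90 mm above the table, 22 mm thick. The -y end is open with bare table beyond; the tipped mould's head at first overhangs it.
- squat_mould: round squat plaster block, 72 mm across, 55 mm high, on the table beside the board; bystander. Origin: centre of its underside.
- jar: glass jar with steel lid, 60 mm across, 80 mm high, on the table beside the board; bystander. Origin: centre of its underside.
- bottle: tall clear glass bottle, 72 mm across, 290 mm high, to the left; bystander. Origin: centre of its underside.
- spatula: wooden-handled steel spatula lying on the table on the robot's side of the board; bystander. Origin: centre of its underside.
- bowl: yellow plastic bowl, 170 mm across, 50 mm high, to the right; bystander. Origin: centre of its underside.
- tub: white open tub 120 x 150 x 55 mm with metal cutters, to the left near the robot; bystander. Origin: centre of its underside.
- brush: wooden-handled brush lying on the table to the right near the robot; bystander. Origin: centre of its underside.
Things that resemble listed ones, but are neither listed nor needed, are in the scene too. What is shaped like the mould but turquoise is not meant.

How it is judged:
By the outcome, as a careful person would: the job done as asked, in the order asked, and still so for the second after the job is handed in, with the robot touching nothing.
It also fails if it takes over 69 s, if anything falls off the work surface, if the arm or the gripper's body presses on something with over 40 N, if the wrist force passes 120 N, or if a joint passes its speed limit or range.

## Working session

There is one attempt and no reset: what is moved stays moved. The work goes in short steps, Python scripts to look and compute and a shell command to move; the robot and the scene stay as the last step left them, time stands still between calls to the robot, and variables do not carry over. Pictures are saved under pics/ and viewed, about 8 in all and at most 12, crops included, and the job is handed in when it is done.

```bash
ls; mkdir -p pics; python3 - <<'E'
from plant import monitor, viewer, robot
import cv2,numpy as np
s=monitor.read_state();print({k:np.round(v,3).tolist() for k,v in s.items()})
for n in("scene","side"):
    c=viewer.get_calibration(n);print(n,c['vertical_fov'],c['cx'],c['cy'],{k:v for k,v in c.items() if k not in('T','vertical_fov','cx','cy')});print(np.round(c['T'],3))
    cv2.imwrite(f'pics/{n}0.png',viewer.camera(n))
E
```

```text
pics
{'t': 0.0, 'qpos': [1.156, 0.333, -0.065, 1.461, 0.022, 1.35, -0.089], 'qd': [-0.001, -0.0, 0.001, 0.0, 0.0, 0.0, -0.0], 'joint_torque': [0.001, -62.325, 0.025, -38.989, -0.061, 0.04, 0.0], 'position': [0.238, -0.577, 0.222], 'eef_rot': [-0.138, 0.694, -0.693, 0.138], 'force': [0.3, 0.074, 0.808], 'torque': [0.003, -0.012, 0.001], 'opening': 0.087}
scene 49.590590797005454 329.520364686661 237.02044687759928 {}
[[ 0.19   0.786 -0.589  1.279]
 [ 0.982 -0.158  0.105 -0.134]
 [-0.011 -0.598 -0.801  1.116]
 [ 0.     0.     0.     1.   ]]
side 47.7935472994056 309.2274645790615 234.4429110375571 {}
[[-0.692  0.446 -0.567  1.412]
 [ 0.721  0.413 -0.556  0.809]
 [-0.014 -0.794 -0.608  1.044]
 [ 0.     0.     0.     1.   ]]
```

View pics/scene0.png

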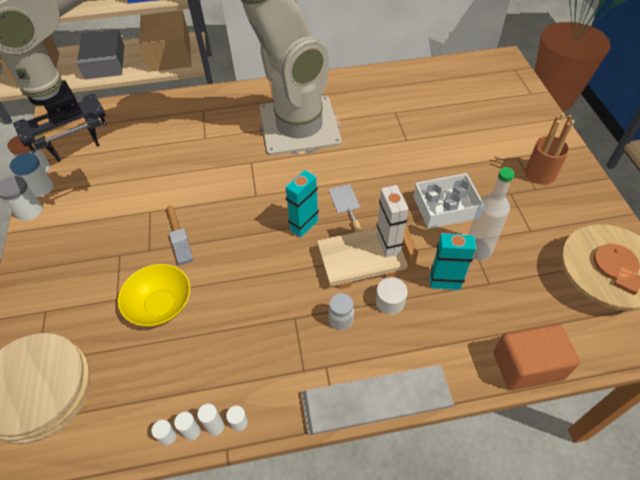

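View pics/side0.png

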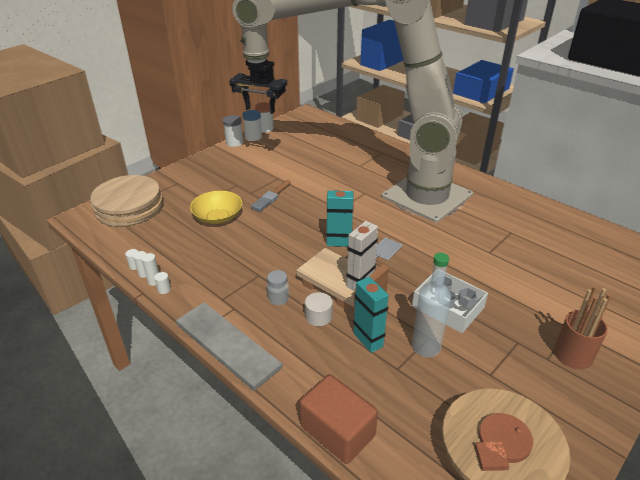

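Candidates: white block (392,222) on the board in the scene view, turquoise blocks at (302,204) and (453,262). I choose the white one with black straps, since it's on the board next to the stop. Now a close crop to check it.

```bash
python3 - <<'E'
import cv2,numpy as np
a=cv2.imread('pics/scene0.png')[170:300,280:480];b=cv2.imread('pics/side0.png')[180:310,250:450]
cv2.imwrite('pics/crop0.png',np.vstack([cv2.resize(x,None,fx=4,fy=4,interpolation=cv2.INTER_CUBIC)[:,:] for x in(a,)]+[]))
cv2.imwrite('pics/crop1.png',cv2.resize(b,None,fx=4,fy=4,interpolation=cv2.INTER_CUBIC))
E
```

```text
(no output)
```

View pics/crop0.png

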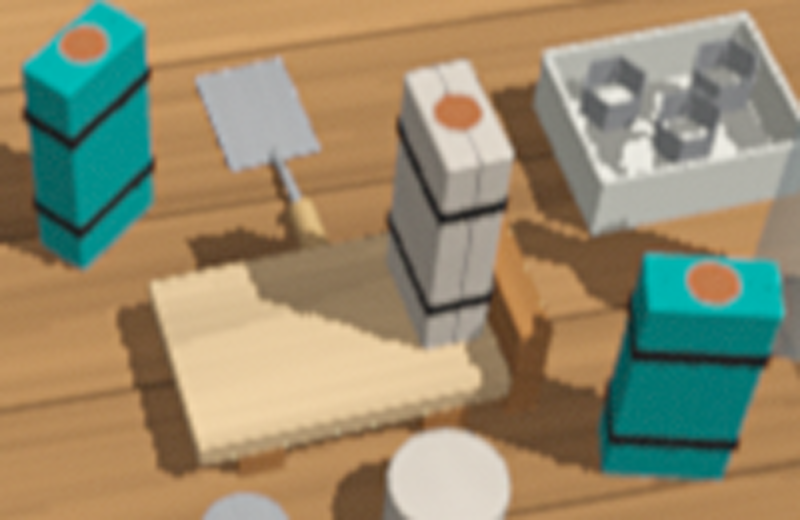

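View pics/crop1.png

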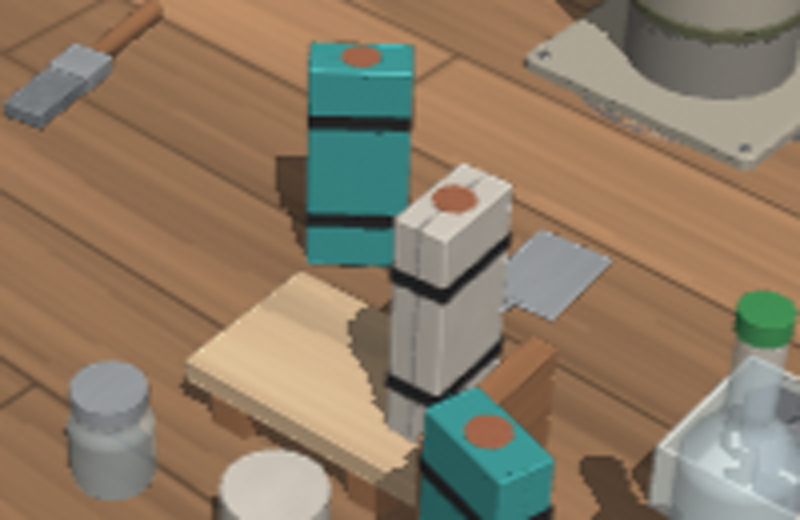

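The close crops confirm it: the white block, two black straps and pour hole, standing on the board next to the stop at its right end. In the scene crop its top corners are (405,75), (467,62), (512,157), (448,170). The board's free-end corners are (152,285) and (205,458).

```bash
cat > h.py <<'E'
from plant import monitor, viewer, robot
import cv2,numpy as np
def ray(n,u,v):
    c=viewer.get_calibration(n);f=240/np.tan(np.radians(c['vertical_fov']/2));T=np.array(c['T'])
    return T[:3,3],T[:3,:3]@np.array([(u-c['cx'])/f,(v-c['cy'])/f,1])
def onz(n,u,v,z):
    o,d=ray(n,u,v);return o+d*(z-o[2])/d[2]
def two(a,b):
    (o,d),(p,e)=ray('scene',*a),ray('side',*b)
    d=d/np.linalg.norm(d);e=e/np.linalg.norm(e)
    A=np.c_[d,-e];s=np.linalg.lstsq(A,p-o,rcond=None)[0];P,Q=o+s[0]*d,p+s[1]*e
    return (P+Q)/2,np.linalg.norm(P-Q)
def proj(n,X):
    c=viewer.get_calibration(n);f=240/np.tan(np.radians(c['vertical_fov']/2));T=np.array(c['T'])
    q=T[:3,:3].T@(np.array(X)-T[:3,3]);return q[:2]/q[2]*f+[c['cx'],c['cy']]
E
python3 - <<'E'
from h import *
np.set_printoptions(precision=4,suppress=True)
S=lambda x,y:(280+x/4-.375,170+y/4-.375)
D=lambda x,y:(250+x/4-.375,180+y/4-.375)
print('mould top scene',*[onz('scene',*S(*p),.225) for p in[(405,75),(467,62),(512,157),(448,170)]],sep='\n')
print('mould top side',*[onz('side',*D(*p),.225) for p in[(397,220),(465,165),(512,185),(445,243)]],sep='\n')
print('board -y corners',*[onz('scene',*S(*p),.045) for p in[(152,285),(205,455),(510,388)]],sep='\n')
print('side',*[onz('side',*D(*p),.045) for p in[(187,362),(300,272)]],sep='\n')
# hole via red-brown mask
for n,(r,c) in(('scene',(170,280)),('side',(180,250))):
    im=cv2.imread(f'pics/{n}0.png');hsv=cv2.cvtColor(im[r:r+130,c:c+200],cv2.COLOR_BGR2HSV)
    m=cv2.inRange(hsv,(3,110,110),(14,200,255));k,l,st,ce=cv2.connectedComponentsWithStats(m)
    for i in range(1,k):
        if st[i,4]>25:print(n,ce[i]+[c,r],st[i,4],onz(n,*(ce[i]+[c,r]),.225), onz(n,*(ce[i]+[c,r]),.18))
print('turq foot',*[onz('scene',*S(*p),0) for p in[(45,250),(85,267),(152,210),(605,472),(725,477)]],sep='\n')
print('jar top',onz('scene',341,300,.08),'squat top',onz('scene',391.5,290,.055),'spat',onz('scene',*S(310,215),.01),onz('scene',*S(235,165),0),'bottle',onz('scene',506,174,.29))
E
```

```text
mould top scene
[0.5106 0.1248 0.225 ]
[0.5079 0.1623 0.225 ]
[0.5818 0.1679 0.225 ]
[0.5838 0.1306 0.225 ]
mould top side
[0.5827 0.1342 0.225 ]
[0.5091 0.1285 0.225 ]
[0.5057 0.1639 0.225 ]
[0.5804 0.1707 0.225 ]
board -y corners
[ 0.498  -0.0259  0.045 ]
[ 0.6295 -0.0169  0.045 ]
[0.6189 0.1764 0.045 ]
side
[ 0.6238 -0.0158  0.045 ]
[ 0.4964 -0.0257  0.045 ]
scene [300.5 180.5] 62 [ 0.4495 -0.0524  0.225 ] [ 0.4076 -0.0483  0.18  ]
scene [393.9315 197.5205] 73 [0.5434 0.1469 0.225 ] [0.5062 0.161  0.18  ]
scene [419.8148 231.6667] 27 [0.6484 0.1759 0.225 ] [0.6166 0.1915 0.18  ]
scene [436.3651 235.3254] 126 [0.6648 0.2076 0.225 ] [0.6338 0.2249 0.18  ]
scene [457.8072 240.2289] 83 [0.6863 0.2481 0.225 ] [0.6563 0.2674 0.18  ]
scene [412.8571 255.8393] 56 [0.7063 0.1433 0.225 ] [0.6774 0.1573 0.18  ]
scene [391.6842 274.5263] 38 [0.7422 0.0883 0.225 ] [0.7151 0.0995 0.18  ]
side [335.8458 236.7044] 13634 [0.611  0.1161 0.225 ] [0.5669 0.078  0.18  ]
side [339.6333 193.6333] 30 [ 0.4589 -0.0049  0.225 ] [ 0.4065 -0.0497  0.18  ]
side [363.098  229.3922] 51 [0.5421 0.1463 0.225 ] [0.4942 0.1099 0.18  ]
side [371.7571 287.5143] 70 [0.694  0.2952 0.225 ] [0.6545 0.2669 0.18  ]
side [337.945  304.4587] 109 [0.784  0.2756 0.225 ] [0.7494 0.2463 0.18  ]
turq foot
[ 0.422 -0.087  0.   ]
[ 0.4415 -0.0628  0.    ]
[ 0.4024 -0.0101  0.    ]
[0.6632 0.23   0.    ]
[0.6812 0.3019 0.    ]
jar top [ 0.6987 -0.0066  0.08  ] squat top [0.6816 0.119  0.055 ] spat [0.4357 0.0929 0.01  ] [0.3745 0.0536 0.    ] bottle [0.58  0.382 0.29 ]
```

```bash
cat >> h.py <<'E'
from scipy.spatial.transform import Rotation as R
np.set_printoptions(precision=4,suppress=True)
YAW=.073; O=np.array([.5554,.0688,0]); B=R.from_euler('z',YAW).as_matrix()  # board frame
def tob(X): return (B.T@(np.array(X)-O))*1000
def now():
    s=monitor.read_state();M=R.from_quat(s['eef_rot']).as_matrix();z=B.T@M[:,2]
    zs=z*np.sign(z[1]) # axis toward +y'
    print('t',round(s['t'],2),'board TCP mm',tob(s['position']).round(1),'phi(cw)',round(np.arctan2(zs[0],zs[1]),4),'zsign',np.sign(z[1]),'down',M[:,1].round(3),
     'F board',(B.T@np.array(s['force'])).round(2),'g',round(s['opening']*1000,1),'q7',round(s['qpos'][6],2))
    return s,M,np.arctan2(zs[0],zs[1])
def go(x,y,z,phi=0.):
    s,M,p=now();d=M.T@(O+B@np.array([x,y,z])/1000-np.array(s['position']))*1000
    print(' ->',(x,y,z,phi),'shift',d.round(1),'spin',round(phi-p,4))
E
python3 - <<'E'
from h import *
go(-5,79,290);go(-5,79,200)
E
```

```text
t 0.1 board TCP mm [-363.2 -621.3  221.9] phi(cw) -0.3188 zsign -1.0 down [-0.001  0.001 -1.   ] F board [-0.26  0.83 -0.38] g 87.0 q7 -0.09
 -> (-5, 79, 290, 0.0) shift [-559.6  -67.5 -552.8] spin 0.3188
t 0.1 board TCP mm [-363.2 -621.3  221.9] phi(cw) -0.3188 zsign -1.0 down [-0.001  0.001 -1.   ] F board [-0.26  0.83 -0.38] g 87.0 q7 -0.09
 -> (-5, 79, 200, 0.0) shift [-559.6   22.5 -552.7] spin 0.3188
```

```bash
python3 -m crank '{"gripper":[0.62,0.62,0.62,0.62,0.62,0.62,0.62,0.62,0.62,0.62],"translation":[[0,-50,0],[0,-75,0],[-35,-75,-35],[-70,-75,-70],[-105,-75,-105],[-140,-75,-140],[-175,-75,-175],[-210,-75,-210],[-245,-75,-245],[-280,-75,-280]],"spin":[0,0,0,0,0,0,0.1,0.2,0.3,0.319]}'; python3 - <<'E'
from h import *
go(-5,79,290)
E
```

```text
t: 1.1
position: [0.3906, -0.2097, 0.2971]
eef_rot: [-0.025, 0.707, -0.706, 0.024]
force: [1.0, 0.0, 0.0]
opening: 0.0542
t 1.1 board TCP mm [-184.6 -265.7  297.1] phi(cw) 0.004 zsign -1.0 down [-0.001  0.001 -1.   ] F board [ 1.01 -0.05  0.01] g 54.2 q7 -1.08
 -> (-5, 79, 290, 0.0) shift [-178.3    7.2 -345.4] spin -0.004
```

```bash
python3 -m crank '{"gripper":[0.62,0.62,0.62,0.62,0.62,0.62,0.62,0.62,0.62,0.62],"translation":[[-22,0,-43],[-44,0,-86],[-66,0,-130],[-89,0,-173],[-111,0,-216],[-133,0,-259],[-156,0,-302],[-178,0,-345],[-178,0,-345],[-178,7,-345]],"spin":[0,0,0,0,0,0,0,0,0,-0.004]}'; python3 - <<'E'
from h import *
go(-5,79,200)
# look: overlay of predicted mould top/jaw
cv2.imwrite('pics/w.png',viewer.camera('wrist'));a=viewer.camera('side')[130:330,230:450];b=viewer.camera('scene')[110:310,290:510]
cv2.imwrite('pics/p1.png',cv2.resize(np.hstack([a,b]),None,fx=1.8,fy=1.8))
c=viewer.get_calibration('wrist');
for X in[(33-5,59,225),(33-5,99,225)]: print(proj('wrist',O+B@np.array(X)/1000))
E
```

```text
t: 2.1
position: [0.5444, 0.1482, 0.2899]
eef_rot: [-0.027, 0.707, -0.706, 0.026]
force: [-0.1, -1.1, -0.3]
opening: 0.054
t 2.1 board TCP mm [ -5.1  80.  289.9] phi(cw) -0.0028 zsign -1.0 down [-0.001  0.002 -1.   ] F board [-0.22 -1.07 -0.28] g 54.0 q7 -1.98
 -> (-5, 79, 200, 0.0) shift [-0.2 89.9  1.2] spin 0.0028
[349.8232 195.1734]
[275.9605 195.3629]
```

View pics/w.png

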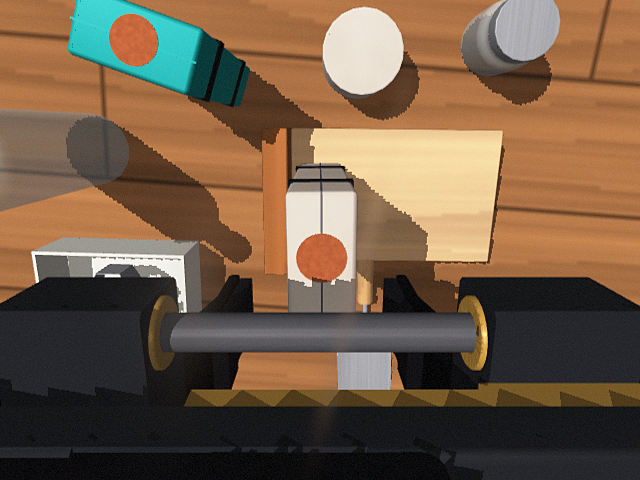

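The wrist view shows the mould's top between the fingers, columns 288-356, with its hole at (321,257). The board's free end runs from (503,131) to (490,262). I'll check these against the scene estimates.

```bash
python3 - <<'E'
from h import *
im=cv2.imread('pics/w.png');m=cv2.inRange(cv2.cvtColor(im,cv2.COLOR_BGR2HSV),(3,110,110),(14,255,255))[225:290,285:360]
M=cv2.moments(m,True);u,v=M['m10']/M['m00']+285,M['m01']/M['m00']+225;print(u,v,tob(onz('wrist',u,v,.225)))
for p in[(503,131),(490,262),(290,130)]:print(p,tob(onz('wrist',*p,.045)))
for p in[(290,183),(356,183),(288,280),(356,280)]:print(p,tob(onz('wrist',*p,.225)))
print(tob(two((393.93,197.52),(363.1,229.39))[0]),two((393.93,197.52),(363.1,229.39))[1])
E
```

```text
320.4295366795367 257.5217181467182 [ -7.3629  74.9396 225.    ]
(503, 131) [ 58.8261 -97.3712  45.    ]
(490, 262) [-70.1335 -98.534   45.    ]
(290, 130) [ 60.23  101.983  45.   ]
(290, 183) [ 34.6796  91.2682 225.    ]
(356, 183) [ 34.5885  55.7947 225.    ]
(288, 280) [-20.7831  93.4802 225.    ]
(356, 280) [-20.8889  54.6186 225.    ]
[ -6.4773  78.7576 225.4614] 0.0008949562291369137
```

View pics/p1.png

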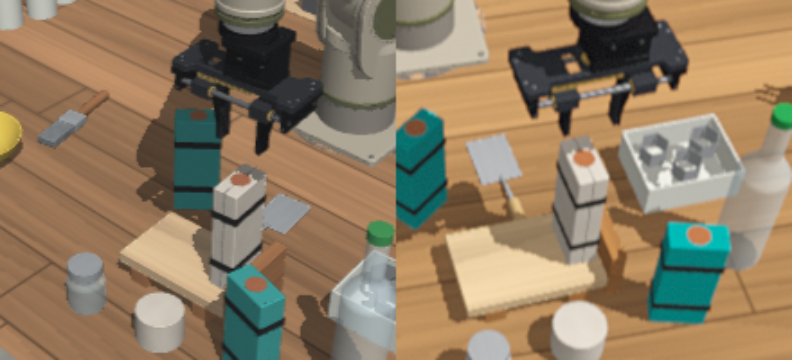

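```bash
python3 -m crank '{"gripper":[0.62,0.62,0.62,0.62,0.62,0.62,0.62,0.62,0.62,0.62],"translation":[[0.5,20,1.5],[1,30,3],[1,40,3],[1,50,3],[1,60,3],[1,70,3],[1,78,3],[1,85,3],[1,90,3],[1,90,3]],"spin":[0.003,0.003,0.003,0.003,0.003,0.003,0.003,0.003,0.003,0.003]}'; python3 - <<'E'
from h import *
now()
E
python3 -m crank '{"gripper":[0.62,0.62,0.62,0.62,0.62,0.62,0.62,0.62,0.62,0.62],"translation":[[0,0,1],[0,0,2],[0,0,3],[0,0,4],[0,0,5],[0,0,5.5],[0,0,6],[0,0,6.5],[0,0,7],[0,0,7]],"spin":[0,0,0,0,0,0,0,0,0,0]}'; python3 - <<'E'
from h import *
now()
E
```

```text
t: 3.25
position: [0.543, 0.1419, 0.1988]
eef_rot: [0.025, -0.707, 0.707, -0.023]
force: [0.3, 0.5, 0.4]
opening: 0.054
t 3.25 board TCP mm [ -7.1  73.8 198.8] phi(cw) 0.0049 zsign -1.0 down [-0.003 -0.001 -1.   ] F board [0.37 0.44 0.35] g 54.0 q7 -2.0
t: 4.25
position: [0.5435, 0.1348, 0.1988]
eef_rot: [0.025, -0.707, 0.707, -0.023]
force: [-0.2, 1.2, 0.3]
opening: 0.0542
t 4.25 board TCP mm [ -7.1  66.7 198.8] phi(cw) 0.0051 zsign -1.0 down [-0.003 -0.001 -1.   ] F board [-0.15  1.22  0.32] g 54.2 q7 -1.99
```

```bash
cat >> h.py <<'E'
def face(n,save=None,xf=32):
    im=viewer.camera(n);q=[(-150,30),(130,30),(130,250),(-150,250)]
    src=np.float32([proj(n,O+B@np.array([xf,y,z])/1000) for y,z in q]);dst=np.float32([((y+150)*2,(250-z)*2) for y,z in q])
    r=cv2.warpPerspective(im,cv2.getPerspectiveTransform(src,dst),(560,440))
    h=cv2.cvtColor(r,cv2.COLOR_BGR2HSV);m=cv2.inRange(h,(0,0,90),(180,45,255));m=cv2.morphologyEx(m,cv2.MORPH_CLOSE,np.ones((21,21)))
    m[420:]=0;m[:,:20]=0
    cs=max(cv2.findContours(m,0,1)[0],key=cv2.contourArea);b=cv2.boxPoints(cv2.minAreaRect(cs))
    print(n,'area',cv2.contourArea(cs)/4,'corners y,z',(np.c_[b[:,0]/2-150,250-b[:,1]/2]).round(0).tolist())
    if save:
        cv2.polylines(r,[b.astype(int)],True,(0,0,255),1);cv2.imwrite(save,r)
    return r
E
python3 - <<'E'
from h import *
a=face('scene','pics/f1.png');b=face('side','pics/f2.png')
cv2.imwrite('pics/f12.png',cv2.resize(np.hstack([cv2.imread('pics/f1.png'),cv2.imread('pics/f2.png')]),None,fx=.7,fy=.7))
E
```

```text
scene area 11196.875 corners y,z [[25.0, 250.0], [91.0, 252.0], [99.0, 50.0], [33.0, 48.0]]
side area 9249.25 corners y,z [[56.0, 250.0], [130.0, 250.0], [130.0, 98.0], [56.0, 98.0]]
```

View pics/f12.png

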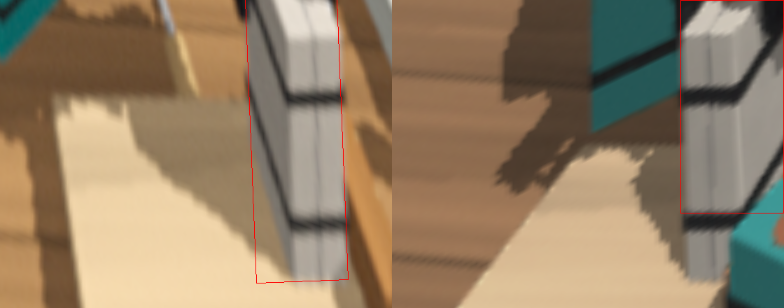

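The rectified views put the foot's -y edge at about y'=61, with the mould leaning 1-3° on the trailing finger as intended. I'll push on to the balance point.

```bash
python3 -m crank '{"gripper":[0.62,0.62,0.62,0.62,0.62,0.62,0.62,0.62,0.62,0.62],"translation":[[0,0,3],[0,0,6],[0,0,9],[0,0,12],[0,0,15],[0,0,18],[0,0,20],[0,0,22],[0,0,23],[0,0,24]],"spin":[0,0,0,0,0,0,0,0,0,0]}';python3 -m crank '{"gripper":[0.62,0.62,0.62,0.62,0.62,0.62,0.62,0.62,0.62,0.62],"translation":[[0,0,1],[0,0,2],[0,0,3],[0,0,4],[0,0,5],[0,0,6],[0,0,7],[0,0,8],[0,0,9],[0,0,10]],"spin":[0,0,0,0,0,0,0,0,0,0]}'; python3 - <<'E'
from h import *
now()
a=face('scene','pics/f3.png');b=face('side','pics/f4.png')
cv2.imwrite('pics/f34.png',cv2.resize(np.hstack([a,b]),None,fx=.7,fy=.7))
E
```

```text
t: 5.35
position: [0.545, 0.1109, 0.1988]
eef_rot: [0.025, -0.707, 0.707, -0.023]
force: [0.7, 0.6, -0.9]
opening: 0.054
t: 6.35
position: [0.5457, 0.1008, 0.1988]
eef_rot: [0.025, -0.707, 0.707, -0.023]
force: [-0.2, 0.2, -0.1]
opening: 0.0543
t 6.35 board TCP mm [ -7.3  32.7 198.8] phi(cw) 0.0049 zsign -1.0 down [-0.003 -0.001 -1.   ] F board [-0.14  0.2  -0.15] g 54.3 q7 -1.92
scene area 7720.625 corners y,z [[-3.0, 250.0], [36.0, 261.0], [97.0, 59.0], [59.0, 48.0]]
side area 15211.875 corners y,z [[0.0, 241.0], [109.0, 275.0], [170.0, 79.0], [61.0, 45.0]]
```

View pics/f34.png

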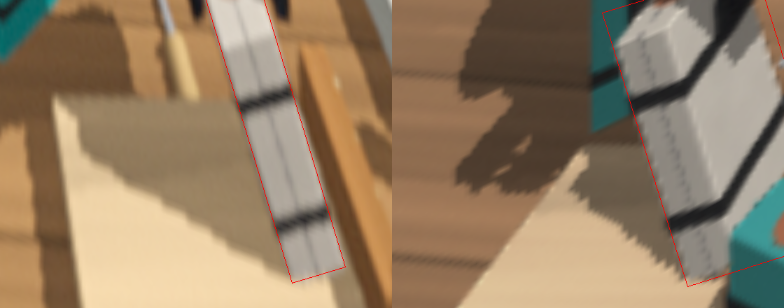

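The scene view shows a lean of 17° with the foot edge at y'=59. The block is past balance and resting on the leading finger. Next I open the gripper so that finger gives way gently to about 25°, then swing the trailing finger clear to +x.

```bash
python3 -m crank '{"gripper":[0.66,0.7,0.74,0.78,0.82,0.86,0.9,0.94,0.98,1.0],"translation":[[0,1,0],[0,2,1],[0,3,2],[0,4,3],[0,5,3],[0,6,4],[0,7,5],[0,7,6],[0,7,6],[0,7,6]],"spin":[0,0,0,0,0,0,0,0,0,0]}'; python3 - <<'E'
from h import *
now()
face('scene','pics/f5.png')
E
```

```text
t: 7.45
position: [0.5461, 0.0947, 0.1918]
eef_rot: [0.025, -0.707, 0.707, -0.023]
force: [-0.1, -0.9, -0.3]
opening: 0.0857
t 7.45 board TCP mm [ -7.3  26.5 191.8] phi(cw) 0.0052 zsign -1.0 down [-0.003 -0.001 -1.   ] F board [-0.15 -0.86 -0.29] g 85.7 q7 -1.91
scene area 9334.5 corners y,z [[-31.0, 247.0], [14.0, 268.0], [104.0, 69.0], [59.0, 48.0]]
```

```bash
python3 -m crank '{"gripper":[1,1,1,1,1,1,1,1,1,1],"translation":[[-4,0,0.5],[-9,0,1.5],[-14,0,3],[-18,0,4.5],[-22,0,6.5],[-26,0,8.5],[-30,0,10.5],[-33,0,13],[-33,0,13],[-33,0,13]],"spin":[0.075,0.15,0.225,0.3,0.375,0.45,0.525,0.595,0.595,0.595]}'; python3 - <<'E'
from h import *
now()
face('scene','pics/f6.png')
P=np.array([-6,0])
import math
for al in(60,55,52):
    a=math.radians(al);yc=59-180*math.cos(a);zc=45+180*math.sin(a);go(26.4,round(yc+30.5,1),round(zc-10,1),.6)
E
```

```text
t: 8.5
position: [0.5798, 0.0842, 0.1917]
eef_rot: [-0.183, -0.682, 0.683, 0.184]
force: [-0.4, -0.6, -0.1]
opening: 0.0868
t 8.5 board TCP mm [ 25.5  13.5 191.7] phi(cw) 0.598 zsign -1.0 down [-0.003 -0.001 -1.   ] F board [-0.47 -0.54 -0.14] g 86.8 q7 -2.47
scene area 9823.125 corners y,z [[-39.0, 243.0], [29.0, 278.0], [129.0, 81.0], [61.0, 47.0]]
t 8.55 board TCP mm [ 25.4  13.6 191.7] phi(cw) 0.598 zsign -1.0 down [-0.003 -0.001 -1.   ] F board [0.29 0.28 0.16] g 87.0 q7 -2.47
 -> (26.4, -0.5, 190.9, 0.6) shift [-8.7  0.8 11.1] spin 0.002
t 8.55 board TCP mm [ 25.4  13.6 191.7] phi(cw) 0.598 zsign -1.0 down [-0.003 -0.001 -1.   ] F board [0.29 0.28 0.16] g 87.0 q7 -2.47
 -> (26.4, -13.7, 182.4, 0.6) shift [-16.2   9.4  22. ] spin 0.002
t 8.55 board TCP mm [ 25.4  13.6 191.7] phi(cw) 0.598 zsign -1.0 down [-0.003 -0.001 -1.   ] F board [0.29 0.28 0.16] g 87.0 q7 -2.47
 -> (26.4, -21.3, 176.8, 0.6) shift [-20.5  15.   28.3] spin 0.002
```

```bash
python3 -m crank '{"gripper":[1,1,1,1,1,1,1,1,1,1],"translation":[[-2,0,2.5],[-4,0,5],[-6,0,8],[-9,1,11],[-11,3,14],[-13,6,17],[-15,8,20],[-17,11,23],[-19,13,26],[-20.5,15,28]],"spin":[0,0,0,0,0,0,0,0,0,0]}'; python3 - <<'E'
from h import *
now()
a=face('scene','pics/f7.png');b=viewer.camera('side')[130:330,230:450];c=viewer.camera('scene')[130:310,310:490]
cv2.imwrite('pics/f78.png',np.hstack([cv2.resize(cv2.imread('pics/f7.png'),(400,314)),cv2.resize(c,(314,314))]))
E
```

```text
t: 9.55
position: [0.5835, 0.0492, 0.1765]
eef_rot: [-0.183, -0.682, 0.683, 0.185]
force: [0.0, -1.1, 0.7]
opening: 0.0869
t 9.55 board TCP mm [ 26.6 -21.6 176.5] phi(cw) 0.5983 zsign -1.0 down [-0.003 -0.001 -1.   ] F board [-0.05 -1.06  0.67] g 86.9 q7 -2.41
scene area 12044.375 corners y,z [[-81.0, 238.0], [-16.0, 278.0], [106.0, 80.0], [41.0, 40.0]]
```

View pics/f78.png

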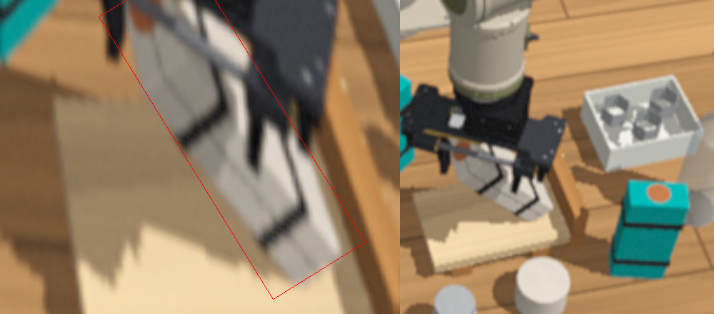

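The block leans about 42° against the finger, with its foot at about y'=65. The trailing finger hangs clear on the +x side. Now I push gently in +y to slide the foot back to the stop while it is still steep.

```bash
python3 -m crank '{"gripper":[1,1,1,1,1,1,1,1,1,1],"translation":[[1,0.5,-1.3],[2,1,-2.6],[3,1.5,-4],[4,2,-5.3],[5,2.5,-6.6],[6,3,-8],[7,3,-9.2],[8,3,-10.5],[9,3,-12],[9,3,-13]],"spin":[0,0,0,0,0,0,0,0,0,0]}'; python3 - <<'E'
from h import *
now()
cv2.imwrite('pics/r2.png',viewer.camera('scene'))
a=face('scene','pics/f9.png');cv2.imwrite('pics/f10.png',np.hstack([cv2.resize(a[60:],(520,353))]))
E
```

```text
t: 10.7
position: [0.5821, 0.0657, 0.1736]
eef_rot: [-0.182, -0.683, 0.683, 0.185]
force: [0.0, -1.4, 1.1]
opening: 0.087
t 10.7 board TCP mm [ 26.4  -5.  173.6] phi(cw) 0.598 zsign -1.0 down [-0.003 -0.    -1.   ] F board [-0.05 -1.38  1.1 ] g 87.0 q7 -2.44
scene area 10974.25 corners y,z [[-59.0, 243.0], [-3.0, 275.0], [108.0, 77.0], [52.0, 46.0]]
```

View pics/f10.png

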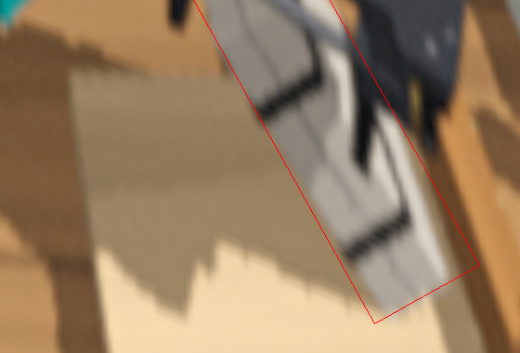

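The foot hasn't slid: its edge is still at about y'=60, and the block has tipped up to about 33°. So board friction is fairly high and the slide has to be tried at a lower lean. I'll add a numeric foot tracker and calibrate it on the earlier pictures.

```bash
cat >> h.py <<'E'
def foot(im=None,xf=32):
    im=viewer.camera('scene') if im is None else im
    q=[(-150,30),(130,30),(130,250),(-150,250)]
    src=np.float32([proj('scene',O+B@np.array([xf,y,z])/1000) for y,z in q]);dst=np.float32([((y+150)*2,(250-z)*2) for y,z in q])
    r=cv2.warpPerspective(im,cv2.getPerspectiveTransform(src,dst),(560,440))
    m=cv2.inRange(cv2.cvtColor(r,cv2.COLOR_BGR2HSV),(0,0,90),(180,45,255));m=cv2.morphologyEx(m,cv2.MORPH_OPEN,np.ones((5,5)));m[:,:20]=0
    k,l,st,ce=cv2.connectedComponentsWithStats(m);l[:240]=0
    i=max(range(1,k),key=lambda i:(l==i).sum());ys,xs=np.nonzero(l==i);Y,Z=xs/2-150,250-ys/2
    j=np.argmin(Z);j2=np.argmax(Y)
    # lower-left boundary line of the face
    L=[(Z0,Y[np.isclose(Z,Z0)].min()) for Z0 in np.arange(Z.min()+6,Z.min()+45,1) if np.isclose(Z,Z0).any()]
    s=np.polyfit(*np.array(L).T,1)[0]
    print('foot low (y,z)',Y[j],Z[j],'right',Y[j2],Z[j2],'lean deg',round(np.degrees(np.arctan(-s)),1))
E
python3 - <<'E'
from h import *
foot(cv2.imread('pics/scene0.png'));foot(cv2.imread('pics/r2.png'))
go(26.4,-38,162,.6)
E
```

```text
foot low (y,z) 86.0 50.0 right 97.0 80.5 lean deg 17.4
foot low (y,z) 60.0 51.5 right 89.5 76.0 lean deg 29.5
t 10.8 board TCP mm [ 26.3  -5.  173.5] phi(cw) 0.5979 zsign -1.0 down [-0.003 -0.    -1.   ] F board [-1.   -1.5   0.91] g 87.2 q7 -2.44
 -> (26.4, -38, 162, 0.6) shift [-18.6  11.5  27.2] spin 0.0021
```

```bash
python3 -m crank '{"gripper":[1,1,1,1,1,1,1,1,1,1],"translation":[[-2,0,3],[-4,1,6],[-6,2,9],[-8,3,12],[-10,4,15],[-12,6,18],[-14,7,21],[-16,9,24],[-18,11,26],[-18.6,11.5,27]],"spin":[0,0,0,0,0,0,0,0,0,0]}'; python3 - <<'E'
from h import *
now();foot()
E
python3 -m crank '{"gripper":[1,1,1,1,1,1,1,1,1,1],"translation":[[0.5,1,-0.8],[1,2,-1.6],[2,3,-2.4],[2.5,4,-3.3],[3,5,-4.1],[3.5,6,-5],[4,7,-6],[4.5,8,-6.6],[5,8,-7.4],[5.6,8,-8.3]],"spin":[0,0,0,0,0,0,0,0,0,0]}'; python3 - <<'E'
from h import *
now();foot()
E
```

```text
t: 11.8
position: [0.5845, 0.0325, 0.1616]
eef_rot: [-0.182, -0.682, 0.683, 0.185]
force: [0.1, -0.7, -1.6]
opening: 0.0872
t 11.8 board TCP mm [ 26.3 -38.3 161.6] phi(cw) 0.5983 zsign -1.0 down [-0.004 -0.    -1.   ] F board [ 0.03 -0.66 -1.57] g 87.2 q7 -2.39
foot low (y,z) 56.0 52.5 right 84.0 83.0 lean deg 46.3
t: 12.85
position: [0.5837, 0.0426, 0.1536]
eef_rot: [-0.182, -0.682, 0.683, 0.185]
force: [1.4, -2.6, -1.0]
opening: 0.0872
t 12.85 board TCP mm [ 26.3 -28.2 153.6] phi(cw) 0.5983 zsign -1.0 down [-0.004 -0.    -1.   ] F board [ 1.2  -2.72 -1.01] g 87.2 q7 -2.41
foot low (y,z) 73.0 53.5 right 99.5 81.0 lean deg -14.6
```

The foot now slides under control, from y'=56 to 73, with the finger force at about 3 N. I continue towards the stop.

```bash
python3 -m crank '{"gripper":[1,1,1,1,1,1,1,1,1,1],"translation":[[0.7,0,-1],[1.4,0.5,-2],[2,1,-3],[2.7,1.5,-4],[3.4,2,-5],[4.2,2,-6.2],[5,2,-7.4],[5.6,2,-8.2],[6.2,2,-9],[6.8,2,-10]],"spin":[0,0,0,0,0,0,0,0,0,0]}'; python3 - <<'E'
from h import *
now();foot();face('scene','pics/f11.png')
import math
for al in(50,45,40,35,30,25,20,15,10,5,2):
    a=math.radians(al);print(al,'yC',round(110-40*math.sin(a)-180*math.cos(a),1),'zC',round(45+180*math.sin(a),1))
E
```

```text
t: 13.9
position: [0.5838, 0.0491, 0.1526]
eef_rot: [-0.185, -0.68, 0.685, 0.185]
force: [-1.3, -21.8, 11.9]
opening: 0.0869
t 13.9 board TCP mm [ 26.9 -21.7 152.6] phi(cw) 0.6022 zsign -1.0 down [-0.003 -0.008 -1.   ] F board [ -2.84 -21.68  11.95] g 86.9 q7 -2.43
foot low (y,z) 80.5 52.0 right 103.5 80.5 lean deg -9.9
scene area 11184.0 corners y,z [[-82.0, 189.0], [-31.0, 247.0], [132.0, 105.0], [81.0, 47.0]]
50 yC -36.3 zC 182.9
45 yC -45.6 zC 172.3
40 yC -53.6 zC 160.7
35 yC -60.4 zC 148.2
30 yC -65.9 zC 135.0
25 yC -70.0 zC 121.1
20 yC -72.8 zC 106.6
15 yC -74.2 zC 91.6
10 yC -74.2 zC 76.3
5 yC -72.8 zC 60.7
2 yC -71.3 zC 51.3
```

View pics/f11.png

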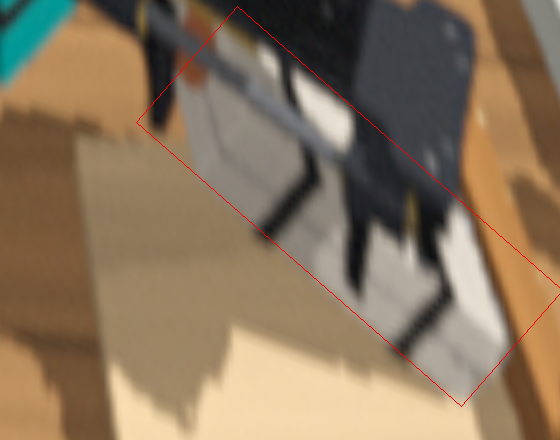

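At the stop now: α is about 41° and the finger force has risen to 22 N, which matches the geometric stop path to within 1.5 mm. Now I follow that path down, with about 2 mm of press so the pad friction carries the head.

```bash
python3 -m crank '{"gripper":[1,1,1,1,1,1,1,1,1,1],"translation":[[0.6,2,-1],[0,4,0],[-0.8,7,1.2],[-1.8,9,2.6],[-2.8,12,4],[-3.5,14.5,5.1],[-4.3,17.5,6.2],[-5.1,20.5,7.4],[-5.9,23.5,8.5],[-6.6,26.5,9.6]],"spin":[0,0,0,0,0,0,0,0,0,0]}'; python3 - <<'E'
from h import *
now();foot();face('scene')
go(26.4,-65.9+32.5,126,.6);go(26.4,-70+32.5,113,.6);go(26.4,-72.8+32.5,99,.6)
E
```

```text
t: 15.0
position: [0.5848, 0.0346, 0.1262]
eef_rot: [-0.186, -0.678, 0.686, 0.186]
force: [-0.5, -8.4, 3.3]
opening: 0.0867
t 15.0 board TCP mm [ 26.8 -36.2 126.2] phi(cw) 0.6043 zsign -1.0 down [-0.002 -0.011 -1.   ] F board [-1.12 -8.34  3.28] g 86.7 q7 -2.42
foot low (y,z) 84.0 51.0 right 103.5 84.5 lean deg -12.2
scene area 10339.375 corners y,z [[-95.0, 154.0], [-30.0, 264.0], [152.0, 155.0], [86.0, 45.0]]
t 15.1 board TCP mm [ 26.5 -36.3 125.9] phi(cw) 0.6044 zsign -1.0 down [-0.003 -0.011 -1.   ] F board [ -1.38 -10.03   2.49] g 86.9 q7 -2.42
 -> (26.4, -33.400000000000006, 126, 0.6) shift [ 1.8 -0.1 -2.3] spin -0.0044
t 15.1 board TCP mm [ 26.5 -36.3 125.9] phi(cw) 0.6044 zsign -1.0 down [-0.003 -0.011 -1.   ] F board [ -1.38 -10.03   2.49] g 86.9 q7 -2.42
 -> (26.4, -37.5, 113, 0.6) shift [-0.5 12.9  0.9] spin -0.0044
t 15.1 board TCP mm [ 26.5 -36.3 125.9] phi(cw) 0.6044 zsign -1.0 down [-0.003 -0.011 -1.   ] F board [ -1.38 -10.03   2.49] g 86.9 q7 -2.42
 -> (26.4, -40.3, 99, 0.6) shift [-2.1 26.9  3.1] spin -0.0044
```

```bash
python3 -m crank '{"gripper":[1,1,1,1,1,1,1,1,1,1],"translation":[[1,2,-1.4],[0.6,5,-0.8],[0.1,8,0],[-0.5,10.5,0.8],[-1.1,13,1.5],[-1.4,16,2],[-1.7,19,2.4],[-2,21.5,2.8],[-2.2,24,3.2],[-2.5,26.5,3.6]],"spin":[0,0,0,0,0,0,0,0,0,0]}'; python3 - <<'E'
from h import *
now();foot();face('scene')
E
```

```text
t: 16.1
position: [0.5846, 0.0273, 0.099]
eef_rot: [-0.186, -0.677, 0.687, 0.186]
force: [-0.4, -10.2, 0.4]
opening: 0.0872
t 16.1 board TCP mm [ 26.1 -43.5  99. ] phi(cw) 0.6063 zsign -1.0 down [-0.004 -0.014 -1.   ] F board [ -1.1  -10.11   0.44] g 87.2 q7 -2.43
foot low (y,z) 88.5 49.0 right 104.5 86.5 lean deg -7.0
scene area 4679.625 corners y,z [[-97.0, 122.0], [-70.0, 185.0], [25.0, 143.0], [-2.0, 81.0]]
```

```bash
python3 -m crank '{"gripper":[1,1,1,1,1,1,1,1,1,1],"translation":[[1.5,2,-2.2],[1.4,4,-2.1],[1.3,6,-1.9],[1.2,8.5,-1.8],[1.2,11,-1.7],[1.2,13,-1.7],[1.2,15,-1.7],[1.2,17,-1.7],[1.2,19,-1.7],[1.2,21,-1.7]],"spin":[0,0,0,0,0,0,0,0,0,0]}'; python3 - <<'E'
from h import *
now();foot();face('scene')
E
```

```text
t: 17.2
position: [0.5841, 0.0251, 0.0772]
eef_rot: [-0.187, -0.675, 0.688, 0.187]
force: [0.7, -13.0, -1.5]
opening: 0.0871
t 17.2 board TCP mm [ 25.4 -45.6  77.2] phi(cw) 0.609 zsign -1.0 down [-0.005 -0.018 -1.   ] F board [ -0.23 -13.02  -1.47] g 87.1 q7 -2.45
foot low (y,z) -7.5 74.5 right -0.5 111.5 lean deg 46.4
scene area 5233.875 corners y,z [[7.0, 196.0], [59.0, 216.0], [121.0, 59.0], [69.0, 39.0]]
```

```bash
python3 -m crank '{"gripper":[1,1,1,1,1,1,1,1,1,1],"translation":[[2,1,-2.9],[2.2,3,-3.1],[2.3,5,-3.3],[2.4,7,-3.4],[2.5,9,-3.6],[2.6,10.5,-3.7],[2.7,12,-3.8],[2.8,14,-4],[2.9,16,-4.1],[2.9,17,-4.1]],"spin":[0,0,0,0,0,0,0,0,0,0]}'; python3 - <<'E'
from h import *
now();im=viewer.camera('side');cv2.imwrite('pics/s5.png',im)
E
```

```text
t: 18.3
position: [0.5834, 0.0252, 0.0591]
eef_rot: [-0.188, -0.673, 0.69, 0.188]
force: [0.5, -14.9, -2.0]
opening: 0.0871
t 18.3 board TCP mm [ 24.7 -45.6  59.1] phi(cw) 0.6121 zsign -1.0 down [-0.007 -0.023 -1.   ] F board [ -0.58 -14.88  -1.99] g 87.1 q7 -2.46
```

```bash
python3 -m crank '{"gripper":[1,1,1,1,1,1,1,1,1,1],"translation":[[2.4,1,-3.4],[2.5,2,-3.6],[2.6,3,-3.8],[2.7,4,-4],[2.8,5,-4.1],[2.9,6,-4.2],[3,7,-4.3],[3.1,8,-4.4],[3.2,9,-4.5],[3.2,9.5,-4.5]],"spin":[0,0,0,0,0,0,0,0,0,0]}'; python3 - <<'E'
from h import *
now();a=viewer.camera('side');b=viewer.camera('scene');cv2.imwrite('pics/s6.png',a);cv2.imwrite('pics/r6.png',b)
# side: black straps / white region numeric: +x face lower edge vs board edge line via rectification
for n,im in(('scene',b),('side',a)):
    q=[(-150,30),(130,30),(130,250),(-150,250)]
    src=np.float32([proj(n,O+B@np.array([32,y,z])/1000) for y,z in q]);dst=np.float32([((y+150)*2,(250-z)*2) for y,z in q])
    r=cv2.warpPerspective(im,cv2.getPerspectiveTransform(src,dst),(560,440));cv2.imwrite(f'pics/q_{n}.png',r)
cv2.imwrite('pics/q.png',np.hstack([cv2.imread('pics/q_scene.png')[140:,100:500],cv2.imread('pics/q_side.png')[140:,100:500]]))
E
```

```text
t: 19.35
position: [0.5828, 0.0258, 0.0486]
eef_rot: [-0.189, -0.671, 0.691, 0.189]
force: [3.4, -15.7, -3.1]
opening: 0.0873
t 19.35 board TCP mm [ 24.2 -44.9  48.6] phi(cw) 0.615 zsign -1.0 down [-0.008 -0.028 -1.   ] F board [  2.24 -15.9   -3.12] g 87.3 q7 -2.48
```

View pics/q.png

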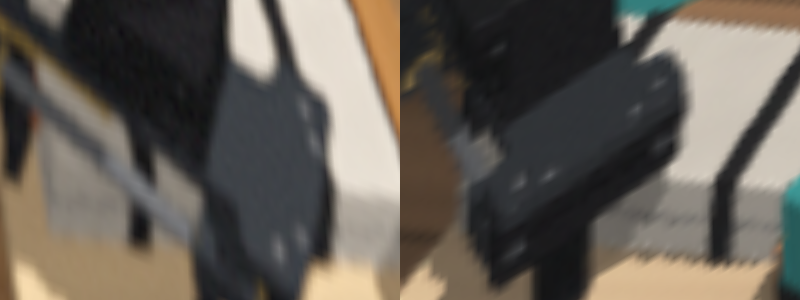

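The block is nearly down: carried weight about 3 N, 16 N press, foot on the stop, and the views show a residual tilt of about 6-8°. I'll measure that tilt numerically from the lower edge of its +x face.

```bash
cat >> h.py <<'E'
from scipy.stats import theilslopes
def edge(n,im=None,xf=32,v=False):
    im=viewer.camera(n) if im is None else im
    q=[(-150,30),(130,30),(130,250),(-150,250)]
    src=np.float32([proj(n,O+B@np.array([xf,y,z])/1000) for y,z in q]);dst=np.float32([((y+150)*2,(250-z)*2) for y,z in q])
    r=cv2.warpPerspective(im,cv2.getPerspectiveTransform(src,dst),(560,440))
    m=cv2.inRange(cv2.cvtColor(r,cv2.COLOR_BGR2HSV),(0,0,105),(180,40,255));m=cv2.morphologyEx(m,cv2.MORPH_OPEN,np.ones((5,5)))
    pts=[]
    for c in range(130,510,6):
        w=np.nonzero(m[:,c])[0]
        if len(w)>8: pts.append((c/2-150,250-w.max()/2))
    p=np.array(pts);p=p[(p[:,1]<170)]
    s,i,lo,hi=theilslopes(p[:,1],p[:,0]);k=abs(p[:,1]-s*p[:,0]-i)<4;s,i=np.polyfit(p[k,0],p[k,1],1)
    print(n,'alpha',round(np.degrees(np.arctan(-s)),1),'z at y=-70:',round(i-70*s,1),'z at 105:',round(i+105*s,1),k.sum(),len(k))
    if v: print(p.tolist())
E
python3 - <<'E'
from h import *
edge('scene',cv2.imread('pics/r6.png'),v=True);edge('side',cv2.imread('pics/s6.png'),v=True)
now()
E
```

```text
scene alpha 8.3 z at y=-70: 77.1 z at 105: 51.6 2 58
[[-79.0, 98.5], [-76.0, 78.0], [-73.0, 67.0], [-70.0, 67.0], [-67.0, 66.5], [-64.0, 66.0], [-61.0, 65.0], [-58.0, 65.0], [-55.0, 65.5], [-52.0, 65.5], [-49.0, 64.0], [-46.0, 63.5], [-43.0, 63.5], [-40.0, 63.5], [-37.0, 63.0], [-34.0, 84.0], [-31.0, 82.0], [-28.0, 80.0], [-25.0, 76.0], [-22.0, 62.5], [-19.0, 62.0], [-16.0, 61.5], [-13.0, 61.0], [-10.0, 59.5], [-7.0, 59.0], [-4.0, 67.5], [-1.0, 73.0], [14.0, 158.5], [17.0, 149.0], [20.0, 146.5], [23.0, 144.0], [26.0, 142.0], [29.0, 140.0], [32.0, 139.5], [35.0, 140.5], [38.0, 145.0], [41.0, 169.0], [44.0, 160.5], [47.0, 149.0], [50.0, 141.5], [53.0, 137.0], [56.0, 134.0], [59.0, 131.5], [62.0, 128.0], [65.0, 92.0], [68.0, 53.5], [71.0, 52.5], [74.0, 52.5], [77.0, 53.0], [80.0, 52.5], [83.0, 51.5], [86.0, 50.0], [89.0, 49.0], [92.0, 50.5], [95.0, 50.0], [98.0, 50.0], [101.0, 52.0], [104.0, 64.5]]
side alpha 0.5 z at y=-70: 57.4 z at 105: 56.0 20 36
[[-1.0, 59.0], [2.0, 58.5], [5.0, 58.0], [8.0, 58.0], [11.0, 57.5], [14.0, 57.0], [17.0, 57.0], [20.0, 56.5], [23.0, 56.5], [26.0, 56.0], [29.0, 56.0], [32.0, 55.5], [35.0, 55.0], [38.0, 55.0], [41.0, 55.5], [44.0, 55.0], [47.0, 54.0], [50.0, 54.0], [53.0, 61.0], [56.0, 88.0], [59.0, 93.5], [62.0, 97.5], [65.0, 102.5], [68.0, 52.0], [71.0, 52.0], [74.0, 51.5], [77.0, 51.5], [80.0, 51.0], [83.0, 52.0], [86.0, 57.5], [89.0, 60.5], [92.0, 84.5], [95.0, 89.0], [98.0, 91.5], [101.0, 94.5], [104.0, 98.5]]
t 19.45 board TCP mm [ 24.2 -44.9  48.6] phi(cw) 0.6151 zsign -1.0 down [-0.008 -0.028 -1.   ] F board [  1.43 -14.43  -3.48] g 87.0 q7 -2.48
```

Both views agree: α=5.6°, so the head edge is still about 17 mm up, contacting 14 mm above the fingertip. I don't want to let it drop the rest. I'll take it back up to about 22°, where it is held stably, slip the finger up so the contact is near the tip, and come down again.

```bash
python3 - <<'E'
s=open('h.py').read().replace("    s,i,lo,hi=theilslopes(p[:,1],p[:,0]);k=abs(p[:,1]-s*p[:,0]-i)<4;s,i=np.polyfit(p[k,0],p[k,1],1)\n","""    best=None
    for a in range(len(p)):
        for b in range(a+8,len(p)):
            s=(p[b,1]-p[a,1])/(p[b,0]-p[a,0]);i=p[a,1]-s*p[a,0];d=p[:,1]-s*p[:,0]-i
            if -1.2<s<.03 and (d<-2.5).sum()<3:
                k=abs(d)<1.2
                if best is None or k.sum()>best.sum():best=k
    k=best;s,i=np.polyfit(p[k,0],p[k,1],1)
""");open('h.py','w').write(s)
E
python3 -m crank '{"gripper":[1,1,1,1,1,1,1,1,1,1],"translation":[[2.3,-2,-3.2],[2.2,-4,-3],[2.1,-7,-2.9],[2,-10,-2.8],[1.9,-13,-2.7],[1.8,-16,-2.6],[1.7,-19,-2.5],[1.7,-22,-2.5],[1.7,-26,-2.5],[1.7,-30,-2.5]],"spin":[0,0,0,0,0,0,0,0,0,0]}'; python3 - <<'E'
from h import *
edge('scene',cv2.imread('pics/r6.png'));edge('side',cv2.imread('pics/s6.png'))
now();edge('scene');edge('side')
E
```

```text
t: 20.45
position: [0.583, 0.0248, 0.0781]
eef_rot: [-0.191, -0.669, 0.693, 0.19]
force: [1.3, -15.9, -1.8]
opening: 0.0872
scene alpha 5.6 z at y=-70: 66.5 z at 105: 49.3 29 58
side alpha 5.2 z at y=-70: 64.9 z at 105: 49.0 24 36
t 20.45 board TCP mm [ 24.3 -45.9  78.1] phi(cw) 0.6183 zsign -1.0 down [-0.008 -0.033 -0.999] F board [  0.11 -15.99  -1.8 ] g 87.2 q7 -2.47
scene alpha 15.1 z at y=-70: 94.6 z at 105: 47.3 28 50
side alpha 14.6 z at y=-70: 93.6 z at 105: 48.0 24 36
```

```bash
python3 -m crank '{"gripper":[1,1,1,1,1,1,1,1,1,1],"translation":[[1.9,-3,-2.6],[1.8,-6,-2.4],[1.6,-9,-2.2],[1.5,-12,-2],[1.4,-15,-1.9],[1.3,-18,-1.8],[1.2,-21,-1.7],[1.2,-24,-1.7],[1.2,-27,-1.7],[1.2,-30,-1.7]],"spin":[0,0,0,0,0,0,0,0,0,0]}'; python3 - <<'E'
from h import *
now();edge('scene');edge('side')
E
```

```text
t: 21.55
position: [0.5832, 0.0278, 0.1083]
eef_rot: [-0.191, -0.669, 0.693, 0.19]
force: [-0.0, -2.7, -1.4]
opening: 0.0871
t 21.55 board TCP mm [ 24.7 -42.9 108.3] phi(cw) 0.6184 zsign -1.0 down [-0.008 -0.033 -0.999] F board [-0.22 -2.72 -1.37] g 87.1 q7 -2.46
scene alpha 24.8 z at y=-70: 123.3 z at 105: 42.4 29 45
side alpha 24.0 z at y=-70: 121.8 z at 105: 43.7 25 36
```

```bash
python3 -m crank '{"gripper":[1,1,1,1,1,1,1,1,1,1],"translation":[[0.2,-1,-0.3],[0.1,-2,-0.2],[0,-3,0],[0,-4,0],[0,-5,0],[0,-5.5,0],[0,-6,0],[0,-6.5,0],[0,-7,0],[0,-7,0]],"spin":[0,0,0,0,0,0,0,0,0,0]}'; python3 - <<'E'
from h import *
now();edge('scene');edge('side')
E
```

```text
t: 22.65
position: [0.5836, 0.0283, 0.1158]
eef_rot: [-0.191, -0.669, 0.693, 0.19]
force: [-0.6, -2.5, -1.1]
opening: 0.0868
t 22.65 board TCP mm [ 25.1 -42.5 115.8] phi(cw) 0.6182 zsign -1.0 down [-0.007 -0.033 -0.999] F board [-0.75 -2.41 -1.15] g 86.8 q7 -2.45
scene alpha 25.5 z at y=-70: 125.1 z at 105: 41.6 38 56
side alpha 24.4 z at y=-70: 123.0 z at 105: 43.5 26 37
```

```bash
python3 -m crank '{"gripper":[1,1,1,1,1,1,1,1,1,1],"translation":[[0.4,2,-0.6],[0.3,4,-0.4],[0.2,6.5,-0.2],[0.1,9,-0.1],[-0.1,11.5,0.1],[-0.2,14,0.3],[-0.3,16,0.5],[-0.5,18.5,0.7],[-0.6,21,0.9],[-0.7,23,1]],"spin":[0,0,0,0,0,0,0,0,0,0]}'; python3 - <<'E'
from h import *
now();edge('scene');edge('side')
E
```

```text
t: 23.75
position: [0.5835, 0.0249, 0.0925]
eef_rot: [-0.191, -0.668, 0.693, 0.19]
force: [0.9, -7.3, -1.5]
opening: 0.0872
t 23.75 board TCP mm [ 24.8 -45.8  92.5] phi(cw) 0.6192 zsign -1.0 down [-0.008 -0.035 -0.999] F board [ 0.37 -7.32 -1.52] g 87.2 q7 -2.46
scene alpha 17.9 z at y=-70: 102.3 z at 105: 45.7 28 46
side alpha 17.5 z at y=-70: 101.2 z at 105: 46.1 26 37
```

```bash
python3 -m crank '{"gripper":[1,1,1,1,1,1,1,1,1,1],"translation":[[1.3,1,-1.8],[1.4,3,-2],[1.5,5,-2.1],[1.6,7.5,-2.3],[1.7,10,-2.4],[1.8,12.5,-2.5],[1.9,15,-2.6],[2,17.5,-2.8],[2.1,20,-2.9],[2.2,22,-3]],"spin":[0,0,0,0,0,0,0,0,0,0]}'; python3 - <<'E'
from h import *
now();edge('scene');edge('side')
E
```

```text
t: 24.85
position: [0.5831, 0.0245, 0.0697]
eef_rot: [-0.192, -0.667, 0.694, 0.19]
force: [1.2, -11.6, -1.5]
opening: 0.087
t 24.85 board TCP mm [ 24.4 -46.2  69.7] phi(cw) 0.6214 zsign -1.0 down [-0.008 -0.039 -0.999] F board [  0.39 -11.67  -1.45] g 87.0 q7 -2.48
scene alpha 10.5 z at y=-70: 81.5 z at 105: 48.9 28 57
side alpha 10.2 z at y=-70: 79.8 z at 105: 48.4 26 37
```

```bash
python3 -m crank '{"gripper":[1,1,1,1,1,1,1,1,1,1],"translation":[[2,1,-2.7],[2.2,3,-3],[2.4,5,-3.3],[2.6,7,-3.6],[2.8,9,-3.9],[3,11,-4.2],[3.2,13,-4.4],[3.3,15,-4.6],[3.4,17,-4.8],[3.5,19,-4.9]],"spin":[0,0,0,0,0,0,0,0,0,0]}'; python3 - <<'E'
from h import *
now();edge('scene');edge('side')
E
```

```text
t: 25.95
position: [0.5827, 0.0257, 0.0498]
eef_rot: [-0.193, -0.665, 0.696, 0.191]
force: [2.8, -13.6, -3.4]
opening: 0.0866
t 25.95 board TCP mm [ 24.  -44.9  49.8] phi(cw) 0.6239 zsign -1.0 down [-0.009 -0.043 -0.999] F board [  1.78 -13.73  -3.42] g 86.6 q7 -2.5
scene alpha 4.4 z at y=-70: 63.3 z at 105: 49.7 28 57
side alpha 3.7 z at y=-70: 60.9 z at 105: 49.7 25 36
```

```bash
python3 -m crank '{"gripper":[1,1,1,1,1,1,1,1,1,1],"translation":[[2.3,0.5,-3.2],[2.3,1,-3.2],[2.3,1.5,-3.2],[2.3,2,-3.2],[2.3,2.5,-3.2],[2.3,3,-3.2],[2.3,3.5,-3.2],[2.3,4,-3.2],[2.3,4,-3.2],[2.3,4,-3.2]],"spin":[0,0,0,0,0,0,0,0,0,0]}'; python3 - <<'E'
from h import *
now();edge('scene');edge('side')
E
```

```text
t: 27.05
position: [0.5828, 0.0257, 0.0474]
eef_rot: [-0.195, -0.663, 0.697, 0.191]
force: [-9.8, -16.5, 21.0]
opening: 0.0871
t 27.05 board TCP mm [ 24.1 -45.   47.4] phi(cw) 0.6264 zsign -1.0 down [-0.008 -0.048 -0.999] F board [-11.   -15.71  21.03] g 87.1 q7 -2.51
scene alpha 3.8 z at y=-70: 61.1 z at 105: 49.3 29 57
side alpha 2.8 z at y=-70: 58.6 z at 105: 50.1 25 36
```

The trailing fingertip has just touched the board (21 N) and the head edge is about 9 mm up, still carried by friction. I ease the press off gradually so it slides down the pad for the remainder.

```bash
python3 -m crank '{"gripper":[1,1,1,1,1,1,1,1,1,1],"translation":[[1.9,0,-2.6],[1.7,0,-2.3],[1.5,0,-2.1],[1.4,0,-1.9],[1.2,0,-1.7],[1.1,0,-1.5],[1,0,-1.3],[0.8,0,-1.1],[0.7,0,-1],[0.6,0,-0.8]],"spin":[0,0,0,0,0,0,0,0,0,0]}'; python3 - <<'E'
from h import *
now();edge('scene');edge('side')
E
```

```text
t: 28.15
position: [0.5831, 0.0254, 0.0477]
eef_rot: [-0.195, -0.663, 0.697, 0.191]
force: [-0.2, -6.6, 2.8]
opening: 0.0867
t 28.15 board TCP mm [ 24.5 -45.3  47.7] phi(cw) 0.6274 zsign -1.0 down [-0.008 -0.049 -0.999] F board [-0.64 -6.57  2.83] g 86.7 q7 -2.51
scene alpha 3.7 z at y=-70: 60.8 z at 105: 49.6 29 57
side alpha 2.7 z at y=-70: 58.5 z at 105: 50.2 25 36
```

```bash
python3 -m crank '{"gripper":[1,1,1,1,1,1,1,1,1,1],"translation":[[0.7,0,-1],[0.65,0,-0.9],[0.6,0,-0.85],[0.55,0,-0.8],[0.5,0,-0.7],[0.45,0,-0.65],[0.4,0,-0.6],[0.35,0,-0.5],[0.3,0,-0.45],[0.3,0,-0.4]],"spin":[0,0,0,0,0,0,0,0,0,0]}'; python3 - <<'E'
from h import *
now();edge('scene');edge('side')
E
```

```text
t: 29.25
position: [0.5831, 0.0254, 0.0478]
eef_rot: [-0.196, -0.662, 0.698, 0.191]
force: [-0.1, -5.0, 0.4]
opening: 0.0872
t 29.25 board TCP mm [ 24.5 -45.3  47.8] phi(cw) 0.6276 zsign -1.0 down [-0.008 -0.05  -0.999] F board [-0.5  -4.93  0.4 ] g 87.2 q7 -2.51
scene alpha 3.7 z at y=-70: 61.0 z at 105: 49.7 29 57
side alpha 2.8 z at y=-70: 58.7 z at 105: 50.1 25 36
```

```bash
python3 -m crank '{"gripper":[1,1,1,1,1,1,1,1,1,1],"translation":[[0.3,0,-0.4],[0.25,0,-0.35],[0.2,0,-0.3],[0.17,0,-0.25],[0.14,0,-0.2],[0.1,0,-0.15],[0.07,0,-0.1],[0.03,0,-0.05],[0,0,0],[-0.03,0,0.05]],"spin":[0,0,0,0,0,0,0,0,0,0]}'; python3 - <<'E'
from h import *
now();edge('scene');edge('side')
E
```

```text
t: 30.35
position: [0.5832, 0.0254, 0.0478]
eef_rot: [-0.196, -0.662, 0.698, 0.191]
force: [-0.8, -5.4, 1.9]
opening: 0.087
t 30.35 board TCP mm [ 24.5 -45.3  47.8] phi(cw) 0.6275 zsign -1.0 down [-0.007 -0.05  -0.999] F board [-1.19 -5.28  1.89] g 87.0 q7 -2.51
scene alpha 3.5 z at y=-70: 60.7 z at 105: 50.0 28 57
side alpha 2.7 z at y=-70: 58.6 z at 105: 50.2 25 36
```

```bash
python3 -m crank '{"gripper":[1,1,1,1,1,1,1,1,1,1],"translation":[[-0.06,0,0.1],[-0.1,0,0.15],[-0.15,0,0.2],[-0.2,0,0.3],[-0.25,0,0.35],[-0.3,0,0.4],[-0.35,0,0.5],[-0.4,0,0.55],[-0.45,0,0.65],[-0.5,0,0.7]],"spin":[0,0,0,0,0,0,0,0,0,0]}'; python3 - <<'E'
from h import *
now();edge('scene');edge('side')
E
```

```text
t: 31.45
position: [0.5833, 0.0249, 0.0479]
eef_rot: [-0.196, -0.662, 0.697, 0.191]
force: [0.1, 0.3, 0.3]
opening: 0.087
t 31.45 board TCP mm [ 24.6 -45.8  47.9] phi(cw) 0.6274 zsign -1.0 down [-0.007 -0.049 -0.999] F board [0.15 0.24 0.31] g 87.0 q7 -2.51
scene alpha 0.9 z at y=-70: 52.8 z at 105: 50.1 26 58
side alpha 0.2 z at y=-70: 51.0 z at 105: 50.3 25 37
```

The block is flat: 0.5° ± 0.4 in both views, and no force on the finger. Now a firm push against the head end to butt the foot on the stop.

```bash
python3 -m crank '{"gripper":[1,1,1,1,1,1,1,1,1,1],"translation":[[0.3,-1,-0.4],[0.6,-2,-0.8],[0.9,-2,-1.3],[1.2,-2,-1.7],[1.5,-2,-2.1],[1.8,-2,-2.5],[2.1,-2,-2.9],[2.4,-2,-3.3],[2.7,-2,-3.7],[3,-2,-4.1]],"spin":[0,0,0,0,0,0,0,0,0,0]}'; python3 - <<'E'
from h import *
now();edge('side')
E
python3 -m crank '{"gripper":[1,1,1,1,1,1,1,1,1,1],"translation":[[0,0,0],[-1,0,1.4],[-2,0,3],[-4,0,5],[-6,0,8],[-8,0,12],[-12,0,16],[-15,0,20],[-17,0,24],[-17,0,24]],"spin":[0,0,0,0,0,0,0,0,0,0]}'; python3 - <<'E'
from h import *
now()
E
```

```text
t: 32.55
position: [0.5832, 0.0265, 0.0497]
eef_rot: [-0.197, -0.661, 0.699, 0.191]
force: [0.7, -11.9, 1.3]
opening: 0.0871
t 32.55 board TCP mm [ 24.7 -44.2  49.7] phi(cw) 0.6297 zsign -1.0 down [-0.007 -0.053 -0.999] F board [ -0.19 -11.95   1.33] g 87.1 q7 -2.52
side alpha 0.3 z at y=-70: 51.2 z at 105: 50.3 24 36
t: 33.6
position: [0.585, -0.0039, 0.0512]
eef_rot: [-0.197, -0.661, 0.699, 0.192]
force: [-0.8, -0.2, -0.7]
opening: 0.087
t 33.6 board TCP mm [ 24.2 -74.7  51.2] phi(cw) 0.631 zsign -1.0 down [-0.007 -0.054 -0.999] F board [-0.79 -0.19 -0.68] g 87.0 q7 -2.46
```

```bash
python3 -m crank '{"gripper":[1,1,1,1,1,1,1,1,1,1],"translation":[[0,-10,0],[0,-30,0],[0,-60,0],[0,-100,0],[0,-140,0],[0,-180,0],[-20,-200,35],[-40,-200,70],[-60,-200,105],[-60,-200,105]],"spin":[0,0,0,0,0,0,0,0,0,0]}'; python3 - <<'E'
from h import *
now();edge('scene');edge('side')
im=viewer.camera('scene');cv2.imwrite('pics/end.png',im)
# top-face: rectify plane z=85, white mask -> corners in board frame
q=[(-80,-110),(80,-110),(80,135),(-80,135)]
src=np.float32([proj('scene',O+B@np.array([x,y,85])/1000) for x,y in q]);dst=np.float32([((y+110)*3,(x+80)*3) for x,y in q])
r=cv2.warpPerspective(im,cv2.getPerspectiveTransform(src,dst),(735,480))
hsv=cv2.cvtColor(r,cv2.COLOR_BGR2HSV);m=cv2.inRange(hsv,(0,0,170),(180,40,255));m=cv2.morphologyEx(m,cv2.MORPH_CLOSE,np.ones((25,25)));m=cv2.morphologyEx(m,cv2.MORPH_OPEN,np.ones((9,9)))
c=max(cv2.findContours(m,0,1)[0],key=cv2.contourArea);b=cv2.minAreaRect(c);bp=cv2.boxPoints(b)
print('top face box (x,y):',[(round(v/3-80,1),round(u/3-110,1)) for u,v in bp],'angle',b[2],'size mm',np.array(b[1])/3)
# hue profile along centre line near the stop
for y in range(96,128,2): print(y,r[int((0-6+80)*3),(y+110)*3].tolist(),end=' ')
a=viewer.camera('scene');i0=cv2.imread('pics/scene0.png')
d=cv2.absdiff(a,i0).max(2)
for n,(u,v) in dict(jar=(341,310),squat=(391,296),spat=(343,198),tub=(448,200),bottle=(505,180),bowl=(154,296),brush=(180,240),tq1=(302,204),tq2=(453,262)).items(): print(n,round(float(d[v-8:v+8,u-8:u+8].mean()),1),end=' ')
E
```

```text
t: 34.6
position: [0.5812, -0.1207, 0.2583]
eef_rot: [-0.2, -0.659, 0.699, 0.194]
force: [-1.1, -0.8, -0.5]
opening: 0.087
t 34.6 board TCP mm [  11.9 -190.9  258.3] phi(cw) 0.6395 zsign -1.0 down [-0.008 -0.057 -0.998] F board [-1.18 -0.67 -0.48] g 87.0 q7 -2.16
scene alpha 1.2 z at y=-70: 53.5 z at 105: 50.0 49 64
side alpha 0.5 z at y=-70: 51.8 z at 105: 50.2 40 58
top face box (x,y): [(np.float32(53.1), np.float32(-25.7)), (np.float32(-43.4), np.float32(-23.5)), (np.float32(-41.6), np.float32(58.1)), (np.float32(54.9), np.float32(55.9))] angle 1.301952600479126 size mm [81.6532 96.5205]
96 [207, 219, 228] 98 [208, 220, 229] 100 [209, 222, 230] 102 [208, 219, 227] 104 [186, 196, 204] 106 [140, 152, 167] 108 [84, 108, 139] 110 [67, 115, 168] 112 [76, 134, 192] 114 [82, 143, 201] 116 [84, 145, 202] 118 [83, 143, 201] 120 [81, 140, 197] 122 [81, 138, 195] 124 [80, 138, 194] 126 [77, 136, 194] jar 7.3 squat 7.5 spat 7.5 tub 7.0 bottle 6.9 bowl 7.5 brush 60.7 tq1 70.4 tq2 6.4
```

```bash
python3 -m crank '{"gripper":[1,1,1,1,1,1,1,1,1,1],"translation":[[-10,0,20],[-30,0,50],[-50,-10,80],[-70,-20,110],[-90,-30,140],[-110,-40,170],[-130,-40,200],[-140,-40,230],[-140,-40,250],[-140,-40,250]],"spin":[0,0,0,0,0,0,0,0,0,0]}'; python3 - <<'E'
from h import *
now();edge('scene');edge('side')
im=viewer.camera('scene');cv2.imwrite('pics/end2.png',im)
q=[(-80,-110),(80,-110),(80,135),(-80,135)]
src=np.float32([proj('scene',O+B@np.array([x,y,85])/1000) for x,y in q]);dst=np.float32([((y+110)*3,(x+80)*3) for x,y in q])
r=cv2.warpPerspective(im,cv2.getPerspectiveTransform(src,dst),(735,480))
h=cv2.cvtColor(r,cv2.COLOR_BGR2HSV)
m=cv2.inRange(h,(0,0,190),(180,40,255))
for x in(-35,-25,-15,-5,5,15,25):
    w=np.nonzero(m[int((x+80)*3)])[0]; print('x',x,'white y',w.min()/3-110,w.max()/3-110)
P=[]
for y in list(range(-60,-35,5))+list(range(-15,50,5))+list(range(75,100,5)):
    w=np.nonzero(m[:,(y+110)*3])[0]
    if len(w)>60: P.append((y,w.min()/3-80,w.max()/3-80))
P=np.array(P);print('edges slope deg',np.degrees(np.arctan(np.polyfit(P[:,0],P[:,1],1)[0])),np.degrees(np.arctan(np.polyfit(P[:,0],P[:,2],1)[0])),'mean x',P[:,1:].mean(0))
d=cv2.absdiff(im,cv2.imread('pics/scene0.png')).max(2)
for n,(u,v) in dict(jar=(341,310),squat=(391,296),spat=(343,198),tub=(448,200),bottle=(505,180),bowl=(154,296),brush=(180,240),tq1=(302,204),tq2=(453,262)).items(): print(n,round(float(d[v-8:v+8,u-8:u+8].mean()),1),end=' ')
E
```

```text
t: 35.8
position: [0.5685, -0.3977, 0.3129]
eef_rot: [-0.197, -0.66, 0.699, 0.192]
force: [-0.5, 0.6, 0.7]
opening: 0.0869
t 35.8 board TCP mm [ -21.  -466.3  312.9] phi(cw) 0.6315 zsign -1.0 down [-0.008 -0.054 -0.999] F board [-0.43  0.64  0.73] g 86.9 q7 -1.71
scene alpha 1.1 z at y=-70: 53.6 z at 105: 50.2 50 64
side alpha 0.5 z at y=-70: 51.7 z at 105: 50.2 40 58
x -35 white y -71.33333333333334 104.66666666666666
x -25 white y -71.0 105.66666666666666
x -15 white y -71.33333333333334 105.0
x -5 white y -71.33333333333334 104.66666666666666
x 5 white y -71.66666666666666 104.66666666666666
x 15 white y -71.66666666666666 105.33333333333334
x 25 white y -71.66666666666666 105.33333333333334
edges slope deg 0.7695373480726174 0.647494914861119 mean x [-43.1449  34.971 ]
jar 4.8 squat 4.9 spat 4.9 tub 4.7 bottle 4.6 bowl 4.8 brush 4.9 tq1 5.3 tq2 4.9
```

```bash
python3 -c "
from plant import robot;print(robot.sign_off())"
```

```text
the job is handed in; nothing more can be done
None
```

The mould is lying flat on its broad face, in line with the board, with its foot end against the stop. I handed the job in at about 36 s of the 69 s allowed; no verdict came back.

**How it went:** I straddled the top with the open fingers and pushed it past balance onto the leading finger. The other finger then swung clear to the side. I slid the foot back to the stop while the mould was still leaning, and lowered the head along that path. A first descent left it contacting too high on the finger, so I took it back up to about 25°, moved the contact nearer the fingertip and came down again. It was never gripped.

**Landing:** the last 9 mm or so at the head was not moved down under full control. I eased the finger's pressure off gradually and the head slid down the pad, but I couldn't measure how fast it landed.

**Foot against the stop:** the foot reached the stop during the lowering, so the push afterwards was short. It held about 12 N and moved the finger only about 1.6 mm.

**Last checks:**

| Check | Result |
|---|---|
| Flatness | 0.5° from the side camera, 1.1° from the scene camera |
| In line with the board | about 0.7° off; my board angle is only good to about 1° |
| Foot end | parallel to the stop; the images alone leave a possible gap of 1–2 mm, about the calibration error |
| Other objects checked in the image (including the two turquoise blocks) | no visible change |
| Robot | clear of everything |

Two measurements disagreed: the wrist camera placed the board 5–8 mm off from the other cameras. I relied on the scene and side cameras, which the contact positions later confirmed.

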